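Lift the plate of a sole press by its lever

TASK

One of the two bench presses has a shoe sole lying under its heavy steel plate. With your fingertips, press the wooden pad at the long end of that press's lever all the way down onto its stop, so that the plate is lifted off the sole, and finish while still holding it down, so that someone can take the sole out. Touch only the lever: do not lift it out of its bearings, and leave the other press, the sole and the things on the bench alone.

Things in the scene. Friction and masses are not known exactly. Their poses are not given: they have to be found in the camera images.
- press_full: fixed steel press with the sole under its plate. Origin: on the bench below the lever's pivot; -x runs along the lever to its long end (towards the robot, within 0.5 rad), +x to the bed (x 80 to 180 mm, 140 wide, 80 high) under the plate. Bearing cheeks 107 mm high, 58 wide, at x = 0. Base 10 mm high, x -205 to 210 mm. Rubber stop under the long arm: x -165 mm, top 44 mm high
- press_empty: the other press, the same in every size, with nothing under its plate. Origin and axes as for press_full. To be left alone
- lever_full: the sole press's loose steel lever, 26 mm wide, 12 thick, 265 long; its cross pin rests in open U slots. Origin: on the pin, 95 mm above the bench; axes level at the start, -x to the long end. It slopes 0.25 rad, long end up; right down on the stop, 0.25 rad the other way. Its short end (60 mm) lifts the plate's tongue; let go, the plate's weight brings it back
- pad_full (a point): centre of the top face of the wooden pad (50 mm along the lever, 30 wide, 12 thick) at the long end of the sole press's lever, 165 mm level from the pin. Starts about 156 mm above the bench, sloping up to the long end; comes down 87 mm, to 69 mm, moving about 10 mm outwards (away from the pin). It takes about 4 to 11 N over the stroke, then stops solidly on the rubber stop
- plate_full_edge (a point): middle of the upper edge, on the lever's side, of the sole press's heavy 5 kg steel plate (140 mm wide, 112 deep, hinged 113 mm behind this edge). 113 mm above the bench with the plate down (8 mm off the bed), about 139 mm with the lever right down. It falls back when the lever is let go
- lever_empty: the empty press's lever, the same in every way. To be left alone
- pad_empty (a point): centre of the top face of the pad on the empty press's lever. To be left alone
- plate_empty_edge (a point): the same edge of the empty press's plate. To stay down
- sole: flat brown shoe sole, 242 mm long, 86 mm wide, 8 mm thick, loose, lying across the bed of one press under its plate and sticking out about 50 mm on both sides. Origin: on its underside, mid-length; y axis along it to the toe
- hammer: loose hammer with a wooden handle, 270 mm long, lying on the bench beside the presses. Bystander. Origin under its middle
- tin: loose closed metal tin, 60 mm across and 70 mm high, on the bench between the two presses. Bystander. Origin under its centre
- last: loose wooden shoe last (a foot shape), 235 mm long, 72 mm wide and 120 mm high, on the bench beside the presses. Bystander. Origin under its middle

How it is judged:
On the way:
1. the plate over the sole has begun to rise, with the fingers pressing on its lever (height (world z) of plate_full_edge above 0.12 m and contact force between the fingers and lever_full above 1 N), for 0.1 s.
At the end, for the whole second after the job is handed in: The fingers still press the sole press's lever (over 1.5 N), at its pad (gripper within 70 mm); its plate's edge stays over 136 mm high (pad within about 9 mm of its lowest); the lever's pin has moved under 12 mm; the other plate's edge is under 117 mm; the sole under 15 mm (height (world z) of plate_full_edge above 0.136 m and horizontal distance between the grasp point and pad_full below 0.07 m and contact force between the fingers and lever_full above 1.5 N and distance of lever_full from where it was at the start of the episode below 0.012 m and height (world z) of plate_empty_edge below 0.117 m and distance of sole from where it was at the start of the episode below 0.015 m); the arm keeps its last pose, push and grip.
It fails at once if a lever is lifted out of its bearings (pin more than 15 mm from its place) (distance of any of lever_full, lever_empty from where it was at the start of the episode above 0.015 m).
It fails at once if the empty press's plate is raised (edge over 120 mm) (height (world z) of plate_empty_edge above 0.12 m).
It fails at once if the robot pushes on a press itself or its plate (over 4 N), or on the empty press's lever (contact force between any of the fingers, the arm and press_full above 4 N or contact force between any of the fingers, the arm and press_empty above 4 N or contact force between any of the fingers, the arm and lever_empty above 4 N).
It fails at once if the sole is touched (over 2 N) or moved more than 15 mm (distance of sole from where it was at the start of the episode above 0.015 m or contact force between any of the fingers, the arm and sole above 2 N).
It fails at once if a bystander is moved more than 20 mm (distance of any of hammer, tin, last from where it was at the start of the episode above 0.02 m).
It also fails if it takes over 38 s, if anything falls off the work surface, if the arm or the gripper's body presses on something with over 40 N, if the wrist force passes 120 N, or if a joint passes its speed limit or range.

ROBOT

A 6-joint arm with a two-finger parallel gripper is mounted at the origin on the work surface. World frame = base frame: x ahead of the robot, y to its left, z up, the work surface at z = 0. Lengths are in m, angles in rad, forces in N, time in s.
With the tool pointing down it reaches from about 0.35 to 0.8 m from the base axis. Payload 7.3 kg.
Tool frame: the origin (TCP) lies midway between the tips of the shut fingers; the grasp point (between the pads) lies r.grip_point_offset behind it (r.grip_point_offset is the distance from the TCP to the grasp point, in m); z points along the fingers, y is the direction in which the jaws open and shut (so a half turn about z gives the same grasp; the last joint's range is limited). The gripper opens to 85 mm and grips with 20 to 120 N. Pads are 22 mm wide; open, the fingers measure 114 mm over their backs; the gripper's body (76 mm by 85 mm) begins 54 mm behind the grasp point. The pads swing forward as they close: fully open they stand 13 mm farther back than shut.
Start: joints at [1.198, 0.342, 1.524, -0, 1.275, -0.146], TCP at [0.118, 0.512, 0.231] pointing down, gripper open.
Joint ranges: [-2.53, 2.53], [-0.77, 2.02], [0.04, 2.7], [-1, 4.14], [0.28, 2.66], [-3.11, 3.11]. Speed limits (rad/s): [2.57, 2.57, 3.14, 3.14, 3.14, 3.14].

INTERFACE

Orientations are given as a rotation vector (axis times angle).
In Python, from station import r, read_camera, calibration gives the robot as it stands. The module is installed in compiled form; this text tells all that it offers.
- The arm moves only by the tool play_rows, never from a script. Its argument "moves" is a list of rows, each a list of 3 entries, a list of its own where there are three numbers: the shift along the tool's x, y, z in mm, then the turn, a rotation vector about the tool's x, y, z in degrees, then the opening in per cent of the stroke, from 0 (shut) to 100 (fully open). In form: [[[x, y, z], [wx, wy, wz], grip], ...]. A call has 1 to 10 rows; each row shifts and turns the commanded pose from where the row before left it, along the tool's axes as they then stand; what a row does not reach is not made up. A row lasts 1/8 s, in which the tool goes at most 62.5 mm and 10.7 degrees, less where a joint would pass 70% of its speed; a pose out of reach is approached as far as the arm can. A call is refused whole if a number of a shift passes 62.5 or a number of a turn 10.7, either way. A call with a gripper value outside its range is refused whole. The fingers move at their own pace and stop on an object; "squeeze" is the grip in N (left out, the last holds). Time passes only in rows, so rows that do not move let the fingers close. It gives the time, the measured TCP pose, the force and the opening at its end, in the units of the state.
- r.sense(): the state, without advancing time (a new reading comes with each control period).
- read_camera(name): name is "scene" or "top" or "wrist"; returns the picture (400x640x3 uint8, blue, green, red); there is no depth.
- calibration(name): a dict with "camera_matrix" (3x3 intrinsics, pixels), "view" (4x4, takes a point from world to camera coordinates); the wrist camera has in their place "T_tool_cam" (4x4, takes a point from camera to tool coordinates, whose origin is the TCP and whose axes are the flange's). Camera axes: x right, y up, looking along -z (the intrinsics and any distortion apply to the point x, -y, -z); pixel columns grow to the right and rows downward; lengths in m; the calibration is good to about 2 mm. A picture is of the moment at which its call begins: read the wrist's pose just before it. calibration takes no time and is no camera call.
- r.job_done(): hands the job in, once; it reports no verdict.
The state is a dict: "time_s": time; "qpos": joint angles; "joint_vel": joint speeds; "joint_torque": joint torques, N m; "tool_pos": TCP position; "tool_rot": TCP orientation; "contact_force": force on the tool from outside, world axes, zero at the start; "torque": the same for the moment, N m; "finger_gap": finger opening in m.
Only numpy, scipy, OpenCV 4.12 (cv2) and the standard library are available. Lean on these libraries where they do the work, as an engineer would, in place of code of your own. Each camera call takes 0.05 s, during which the arm holds its last target. There are 200 camera calls.

## Working session

There is one attempt and no reset: what is moved stays moved. The work goes in short steps, Python scripts to look and compute and a tool call to move; the robot and the scene stay as the last step left them, time stands still between calls to the robot, and variables do not carry over. Pictures are saved under pics/ and viewed, about 8 in all and at most 12, crops included, and the job is handed in when it is done.

Besides the shell and the picture viewer there is one more tool, called after "Request:" as name([rows], argument=value, ...), one row to a line, values as JSON. play_rows: Moves the arm, as the interface text tells. Its arguments: {"type":"object","properties":{"moves":{"type":"array","items":{"type":"array"}},"squeeze":{"type":"number"}},"required":["moves"]}

```bash
mkdir -p pics
python3 - <<'E'
from station import r, read_camera, calibration
import cv2, numpy as np
for n in("scene","top"):
    cv2.imwrite(f"pics/{n}0.png",read_camera(n))
    c=calibration(n);print(n,c)
print(calibration("wrist"));print(r.sense(),r.grip_point_offset)
E
```

```text
scene {'camera_matrix': array([[364.74287926,   0.        , 327.08511318],
       [  0.        , 364.74287926, 197.93075127],
       [  0.        ,   0.        ,   1.        ]]), 'view': array([[ 0.6167562 ,  0.78715163,  0.00202595, -0.3848008 ],
       [-0.6320553 ,  0.4936964 ,  0.59730224,  0.30786733],
       [ 0.46916722, -0.36967037,  0.80201367, -1.68379502],
       [ 0.        ,  0.        ,  0.        ,  1.        ]])}
top {'camera_matrix': array([[509.39202875,   0.        , 319.70430132],
       [  0.        , 509.39202875, 200.83025904],
       [  0.        ,   0.        ,   1.        ]]), 'view': array([[-1.54425785e-04, -9.99984189e-01,  5.62124104e-03,
        -1.51124231e-02],
       [ 9.98350270e-01,  1.68586339e-04,  5.74169823e-02,
        -5.92592157e-01],
       [-5.74170221e-02,  5.62083418e-03,  9.98334459e-01,
        -1.69359915e+00],
       [ 0.00000000e+00,  0.00000000e+00,  0.00000000e+00,
         1.00000000e+00]])}
{'camera_matrix': array([[286.59832797,   0.        , 320.48000889],
       [  0.        , 286.59832797, 201.54121524],
       [  0.        
[... 386 characters left out ...]
)}
{'time_s': 0.1, 'qpos': array([ 1.19801197e+00,  3.42648463e-01,  1.52489440e+00, -2.90432910e-05,
        1.27543267e+00, -1.45994491e-01]), 'joint_vel': array([ 7.94156956e-04, -2.61411409e-03, -1.47192753e-03, -3.34476199e-05,
        5.47361637e-04, -2.24380618e-03]), 'joint_torque': array([ 1.79717008e-03, -4.34443796e+01, -2.46494222e+01, -2.90551961e-04,
        4.69874911e-03,  2.11617117e-05]), 'tool_pos': array([0.11789965, 0.51122495, 0.23070731]), 'tool_rot': array([-3.55427331e-01, -3.12109141e+00,  2.11051630e-03]), 'contact_force': array([-0.63716372,  0.50345309,  0.0138553 ]), 'torque': array([0.0509757 , 0.00452357, 0.01656692]), 'finger_gap': 0.08531054388660424} 0.0187
```

View pics/top0.png

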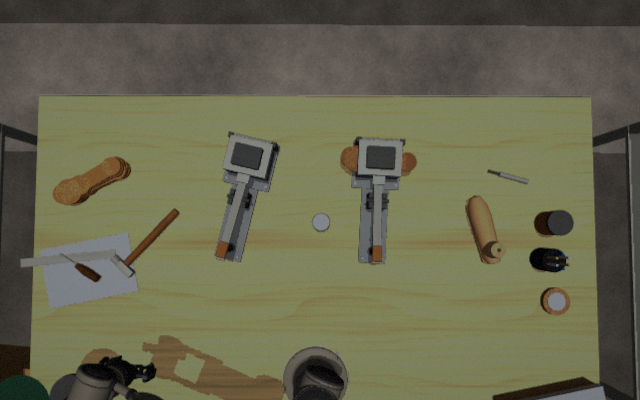

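View pics/scene0.png

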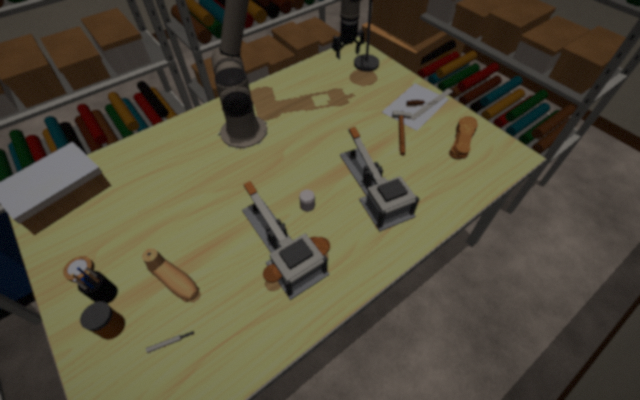

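The top view shows the sole sticking out at (350,160) and (409,161) under the right-hand press, whose pad is at about (377,253). In the scene view that pad is at about (250,188). The tin is at (321,222) in the top view and the empty press is on the left.

```bash
cat > h.py <<'E'
import cv2, numpy as np
from station import r, read_camera, calibration
from scipy.spatial.transform import Rotation as R
def cam(n, s=None):
    c=calibration(n); K=c["camera_matrix"]
    if n=="wrist":
        T=np.eye(4);T[:3,:3]=R.from_rotvec(s["tool_rot"]).as_matrix();T[:3,3]=s["tool_pos"]
        return K,T@c["T_tool_cam"]
    return K,np.linalg.inv(c["view"])
def ray(n,px,s=None):
    K,T=cam(n,s); d=np.linalg.inv(K)@[px[0],px[1],1]
    return T[:3,3],T[:3,:3]@(d*[1,-1,-1])
def onz(n,px,z,s=None):
    o,d=ray(n,px,s); return o+d*(z-o[2])/d[2]
def tri(a,b):
    (o,d),(p,e)=a,b; t=np.linalg.lstsq(np.c_[d,-e],p-o,rcond=None)[0]
    A,B=o+d*t[0],p+e*t[1]; return (A+B)/2,np.linalg.norm(A-B)
def blob(im,near,w=16,hi=(18,255,255),lo=(2,120,60)):
    m=cv2.inRange(cv2.cvtColor(im,cv2.COLOR_BGR2HSV),lo,hi); k=np.zeros_like(m)
    x,y=near;k[y-w:y+w,x-w:x+w]=255
    n,l,st,c=cv2.connectedComponentsWithStats(m&k)
    i=1+np.argmax(st[1:,4]); return c[i],st[i]
E
python3 - <<'E'
from h import *
a,sa=blob(cv2.imread("pics/top0.png"),(377,253));b,sb=blob(cv2.imread("pics/scene0.png"),(250,188),12)
print(a,sa,b,sb)
P,e=tri(ray("top",a),ray("scene",b));print("pad",P,e, onz("top",a,.15))
for px,z in[((377,178),.113),((377,200),.1),((381,157),.12),((350,160),.085),((409,161),.085),((321,222),.07)]:print(px,onz("top",px,z).round(3))
E
```

```text
[376.72 253.5 ] [372 246  10  16 150] [249.5047619  187.24761905] [244 181  12  14 105]
pad [ 0.42212893 -0.19053344  0.15225024] 0.0018478815246855396 [ 0.42246037 -0.18997334  0.15      ]
(377, 178) [ 0.66  -0.197  0.113]
(377, 200) [ 0.591 -0.198  0.1  ]
(381, 157) [ 0.726 -0.209  0.12 ]
(350, 160) [ 0.721 -0.113  0.085]
(409, 161) [ 0.718 -0.304  0.085]
(321, 222) [ 0.521 -0.019  0.07 ]
```

Request:
play_rows([
  [[0,0,-40],[0,0,-10],0],
  [[-36,-35,0],[0,0,0],0],
  [[-36,-35,0],[0,0,0],0],
  [[-36,-35,0],[0,0,0],0],
  [[-36,-35,0],[0,0,0],0],
  [[-36,-35,0],[0,0,0],0],
  [[-36,-35,0],[0,0,0],0],
  [[-36,-35,0],[0,0,0],0],
], squeeze=60)

```text
time_s: 1.1
tool_pos: [0.3576, 0.2523, 0.2711]
tool_rot: [-0.082, -3.14, 0.0]
contact_force: [-0.2, 0.9, 0.2]
finger_gap: -0.0002
```

Request:
play_rows([
  [[-8,-44,0],[0,0,0],0],
  [[-8,-44,0],[0,0,0],0],
  [[-8,-44,0],[0,0,0],0],
  [[-8,-44,0],[0,0,0],0],
  [[-8,-44,0],[0,0,0],0],
  [[-8,-44,0],[0,0,0],0],
  [[-8,-44,0],[0,0,0],0],
  [[-8,-44,0],[0,0,0],0],
  [[-8,-44,0],[0,0,0],0],
  [[-10,-42,0],[0,0,0],0],
])

```text
time_s: 2.35
tool_pos: [0.4157, -0.1894, 0.271]
tool_rot: [-0.083, -3.14, -0.001]
contact_force: [-0.0, -0.4, 0.9]
finger_gap: -0.0002
```

Run:
```python
from h import *
s=r.sense();im=read_camera("wrist");cv2.imwrite("pics/w1.png",im)
print(s["tool_pos"],s["tool_rot"],s["contact_force"])
K,T=cam("wrist",s)
for p in([.422,-.1905,.154],s["tool_pos"]):
    q=np.linalg.inv(T)@np.r_[p,1]; u=K@(q[:3]*[1,-1,-1]);print(u[:2]/u[2])
```

```text
[ 0.4156615  -0.18940887  0.27102443] [-8.27938560e-02 -3.14008859e+00 -7.26110090e-04] [-0.04319824 -0.39692643  0.9134181 ]
[319.90555233 202.66696336]
[321.12720453 254.36506476]
```

View pics/w1.png

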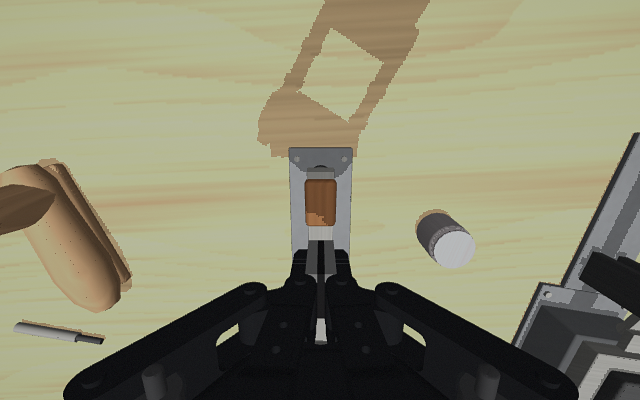

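The pad spans rows 179–226 and is centred at (320.5,202.5). My estimate projects to (319.9,202.7), so they agree, and the lever lines up with the tool. I'll go down onto it.

Request:
play_rows([
  [[-2,0,35],[0,0,0],0],
  [[-1,0,35],[0,0,0],0],
  [[0,0,25],[0,0,0],0],
  [[0,0,8],[0,0,0],0],
  [[0,0,6],[0,0,0],0],
  [[0,0,5],[0,0,0],0],
  [[0,0,5],[0,0,0],0],
  [[0,0,0],[0,0,0],0],
])

```text
time_s: 3.4
tool_pos: [0.4189, -0.1883, 0.153]
tool_rot: [0.082, 3.14, -0.001]
contact_force: [-1.9, 0.3, 7.0]
finger_gap: -0.0
```

Request:
play_rows([
  [[1.5,0,6],[0,0,0],0],
  [[1.5,0,6],[0,0,0],0],
  [[1.5,0,6],[0,0,0],0],
  [[1,0,6],[0,0,0],0],
  [[1,0,6],[0,0,0],0],
  [[0.5,0,6],[0,0,0],0],
  [[0.5,0,6],[0,0,0],0],
  [[0,0,6],[0,0,0],0],
  [[0,0,6],[0,0,0],0],
  [[0,0,0],[0,0,0],0],
])

```text
time_s: 4.65
tool_pos: [0.4102, -0.1876, 0.0985]
tool_rot: [-0.081, -3.138, -0.0]
contact_force: [-6.6, -1.2, 7.4]
finger_gap: 0.0001
```

Run:
```python
from h import *
s=r.sense();im=read_camera("wrist");print(s["tool_pos"],s["contact_force"])
a=read_camera("scene")[140:320,180:440]
cv2.imwrite("pics/c2.png",np.hstack([cv2.resize(im[120:320,200:440],None,fx=1.8,fy=1.8),cv2.resize(a,(int(260*360/180*.7),360))]))
```

```text
[ 0.41024602 -0.18759924  0.098508  ] [-6.56911722 -1.22273715  7.43492656]
```

View pics/c2.png

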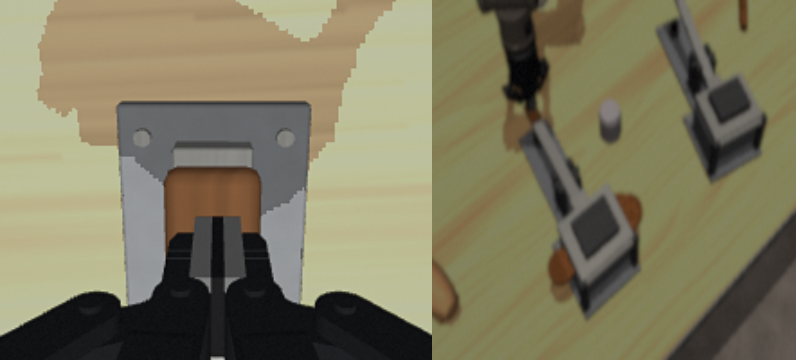

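The fingers sit centred on the pad and the lever is partly down. The tool feels about 6.6 N outward, so I'll ease outward by 2 mm while finishing the stroke.

Request:
play_rows([
  [[1,0,4],[0,0,0],0],
  [[1,0,5],[0,0,0],0],
  [[0,0,5],[0,0,0],0],
  [[0,0,5],[0,0,0],0],
  [[0,0,4],[0,0,0],0],
  [[0,0,2],[0,0,0],0],
  [[0,0,0],[0,0,0],0],
])

```text
time_s: 5.62
tool_pos: [0.4111, -0.1884, 0.0746]
tool_rot: [0.082, 3.136, -0.003]
contact_force: [0.1, 1.7, 8.0]
finger_gap: 0.0
```

Request:
play_rows([
  [[0,0,2],[0,0,0],0],
  [[0,0,2],[0,0,0],0],
  [[0,0,1],[0,0,0],0],
  [[0,0,0],[0,0,0],0],
  [[0,0,0],[0,0,0],0],
])

```text
time_s: 6.25
tool_pos: [0.4116, -0.1886, 0.0699]
tool_rot: [0.082, 3.135, -0.004]
contact_force: [2.4, 1.4, 8.3]
finger_gap: -0.0
```

Request:
play_rows([
  [[0,0,2],[0,0,0],0],
  [[0,0,1],[0,0,0],0],
  [[0,0,1],[0,0,0],0],
  [[0,0,0],[0,0,0],0],
  [[0,0,0],[0,0,0],0],
])

```text
time_s: 6.88
tool_pos: [0.412, -0.1888, 0.0681]
tool_rot: [0.082, 3.133, -0.006]
contact_force: [-4.1, 5.3, 33.4]
finger_gap: 0.0002
```

The force rose to 33 N with the tip at z=0.068, so the pad is on its stop. I'll check it by camera.

Run:
```python
from h import *
s=r.sense();w=read_camera("wrist");t=read_camera("top");a=read_camera("scene");print(s["tool_pos"],s["contact_force"])
o=cv2.imread("pics/scene0.png")
f=lambda i,b:cv2.resize(i[b[0]:b[1],b[2]:b[3]],(390,290),interpolation=cv2.INTER_CUBIC)
b=(170,300,230,405)
cv2.imwrite("pics/c3.png",np.vstack([np.hstack([f(o,b),f(a,b)]),np.hstack([f(w,(120,320,185,455)),f(t,(120,270,280,480))])]))
```

```text
[ 0.4119757  -0.18875096  0.06812933] [-4.14511999  5.25229926 33.40095655]
```

View pics/c3.png

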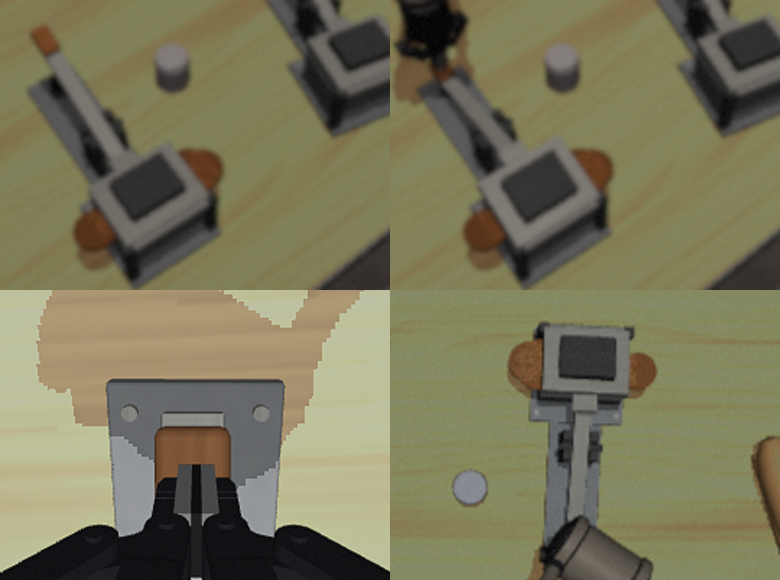

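The pictures show the plate tilted up (top edge at about y=140 compared with 150 in the upper crops). The sole, tin and empty press have not moved, and the fingertips are on the pad.

```bash
python3 -c "
from station import r
print(r.job_done()); s=r.sense(); print(s['time_s'],s['tool_pos'],s['contact_force'])"
```

```text
the job is handed in; nothing more can be done
None
the job is handed in; nothing more can be done
```

I pressed the sole press's lever pad down onto its stop with the closed fingertips and handed the job in while still holding it there.

- **Press and pad:** The sole press is the one on the robot's right. I placed its pad at about (0.422, -0.190, 0.152) from two views, and the wrist picture agreed to within a pixel.
- **Holding on the stop:** At the last reading before hand-in the tip was at z = 0.068 m, where the pad should come to rest at 0.069 m. The force had jumped from about 8 N to 33 N, which means the pad is on the solid stop. About 7 s had passed.
- **Last pictures:** The plate looked visibly raised, with the fingertips on the pad. The sole, tin and empty press looked unmoved.

I did not measure the plate edge's height or the pin's shift directly. I judged both from the pad's height, the force and the pictures. There was a brief sideways push of about 6.6 N on the lever mid-stroke, and I eased it off by moving 2 mm outward. The hammer was not in the last picture crops and the last only partly, but the arm passed well clear of both. No check failed or disagreed, and no reading was possible after the hand-in.

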